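Hold a spring-contact programming probe on a tilted controller

ROBOT

A 6-joint arm with a two-finger parallel gripper is mounted at the origin on the work surface. World frame = base frame: x ahead of the robot, y to its left, z up, the work surface at z = 0. Lengths are in m, angles in rad, forces in N, time in s.
With the tool pointing down it reaches from about 0.275 to 0.825 m from the base axis. Payload 4.9 kg.
Tool frame: the origin (TCP) lies midway between the tips of the shut fingers; the grasp point (between the pads) lies 19 mm behind it (grip_point_offset is the distance from the TCP to the grasp point, in m); z points along the fingers, x is the direction in which the jaws open and shut, and the axes are right-handed (so a half turn about z gives the same grasp; the last joint's range is limited). The gripper opens to 85 mm and grips with 20 to 120 N. Pads are 22 mm wide; open, the fingers measure 114 mm over their backs; the gripper's body (76 mm by 85 mm) begins 54 mm behind the grasp point. The pads swing forward as they close: fully open they stand 13 mm farther back than shut.
Start: joints at [1.096, 0.326, -0.193, 1.052, 0, 1.437], TCP at [0.184, 0.518, 0.231] pointing down, gripper open.
Joint ranges: [-2.65, 2.65], [-0.97, 1.79], [-1.3, 1.35], [-1.93, 2.1], [-1.47, 1.37], [-3.14, 3.14]. Speed limits (rad/s): [2.57, 2.57, 3.14, 3.14, 3.14, 3.14].

INTERFACE

Orientations are given as a rotation vector (axis times angle).
In Python, from cell import * gives the robot as it stands. Calls block until the motion is done:
- movep(position, orientation): joint-space move of the TCP to a pose.
- move_l(position, velocity=0.15, rot=None, until_force=None): straight line of the TCP; rot=None keeps the orientation; velocity is the mean speed in m/s. With until_force (N) it stops when the force on the tool has changed by that much, and returns True; else False.
- set_joints(angles): joint-space move.
- let_go() and grab(newtons=None): open the fingers fully, or close them until they stop; newtons is the grip in N (None keeps the last).
- sleep(seconds).
- ik(position, orientation): joint angles nearest the present ones, or None.
- get_state(): the state.
- grab_frame(name): name is "scene" or "top" or "wrist"; returns a dict with "img" (384x512x3 uint8, red, green, blue), "fx", "fy", "cx", "cy" (pixels), "cam_to_world" (4x4, takes a point from camera to world coordinates); the wrist camera has in their place "T_tool_cam" (4x4, takes a point from camera to tool coordinates, whose origin is the TCP and whose axes are the tool frame's). Camera axes: x right, y down, z forward; pixel columns grow to the right and rows downward; lengths in m; the calibration is good to about 2 mm. A picture is of the moment at which its call begins: read the wrist's pose just before it. There is no depth.
A pose or a line that the arm cannot do raises MotionError and nothing moves.
- sign_off(): hands the job in, once; it reports no verdict.
Trained networks look in the newest picture that a camera, given by its name, has taken for a name from the list of things; names that differ only in an ending like _2 or _b are one class to them, and where a whole thing is asked for, a point or a joint stands for the part that bears it (a point fixed in the world has none). Each returns a list of dicts, best first, with "score" (0 to 1); they miss things now and then, are a little off and sometimes report something else, mostly with a low value. They report only what shows in the picture. A call takes as long as a camera call. They do not tell look-alikes from the thing itself.
- spot_in(camera, name): "centre" ([column, row] in pixels, amid what is visible of it).
- silhouettes(camera, name): "mask" (384x512 bool, what is visible of it) and "centre" ([column, row] in pixels, amid what is visible of it).
- tip_of(camera, name): "centre" ([column, row] in pixels: a listed point, or the origin of a listed thing).
The state is a dict: "clock": time; "q": joint angles; "joint_velocities": joint speeds; "tau": joint torques, N m; "position": TCP position; "eef_rot": TCP orientation; "contact_force": force on the tool from outside, world axes, zero at the start; "wrist_torque": the same for the moment, N m; "finger_gap": opening from 0.0 (shut) to 1.0 (fully open).
Only numpy, scipy, OpenCV 4.12 (cv2) and the standard library are available. Lean on these libraries where they do the work, as an engineer would, in place of code of your own. Each camera call takes 0.05 s, during which the arm holds its last target.

TASK

Take the blue-banded programming probe out of its stand by its handle and press its nose squarely into the round service port of the tilted controller until it snaps in. Then keep pushing straight in against the port's spring so that the contact plate is fully down, and finish while still gripping the probe and holding it pressed there. Leave the orange-banded probe in the stand, do not swing the controller in its holder, and do not disturb the other things on the bench.

Things in the scene. Friction and masses are not known exactly. Their poses are not given: they have to be found in the camera images.
- probe: BLUE-banded probe, 124 mm round tool, 0.24 kg, nose down in a stand well. Origin: centre of nose tip; z runs up the handle. From the tip: cone 16 to 22 mm dia., lip 22 mm at 7-9 mm, groove 17.6 mm at 11.5-20.5, barrel 22 mm at 21.5-42, grey body 34 mm at 42-64 (rests on the stand), finger guard 48 mm at 64-70, black handle 30 mm dia. at 70-124. Fingertips just above the guard can push on it.
- spare: The other probe, same size and shape, with ORANGE bands, in the other well of the stand; it stays there.
- stand: Grey stand fixed to the bench: block 76 x 200 mm, 50 mm high, on a rubber foot 96 x 220 mm. Origin: centre of its underside, z up. Wells of 25.5 mm diameter, 45 mm deep, at y = +50 and -50 mm in its own frame; either may hold the blue probe (tip then 8 mm above the bench). A probe must rise 45 mm straight up to leave its well.
- holder: Grey tilting work-holder fixed to the bench, base 130 x 176 mm, uprights 98 mm high at y = +-80 mm. It clamps the controller, an aluminium box 90 x 110 x 44 mm with a blue lid. Origin: centre of the base's underside, z up; the tilt pivot lies along its y axis, 75 mm up, and the lid leans to its own -x side (towards the robot).
- cradle (a joint): Tilt of the controller in its holder, rad: 0 = lid level, growing as the lid leans towards the robot (starts between 15 and 30 degrees). A stiff hinge (about 9 N m); it should stay as found.
- port (a point): Centre of the mouth of the round port on the lid; z points straight out along its axis. Collar 38 mm dia., 18 mm above the lid; mouth flares from 31 mm to a 23.6 mm bore in 4.5 mm. Four sprung balls 18 mm deep, 18.4 mm apart across, resist with about 6 N until the tip is 25 mm deep, then snap into the groove, drawing it in to 30 mm. The tip meets the contact plate at 30.3 mm, stops at 36.3 mm.
- contacts (a joint): Travel of the sprung contact plate at the bottom of the port, m: 0 at rest (30.3 mm inside the mouth), 0.006 fully down. Its spring pushes back with 4 N at first and 10 N fully down; without a push it lifts the probe again, which then stays caught by the balls at 30 mm.
- board: Loose tan circuit board 70 x 50 mm, about 15 mm high with its parts; origin under its centre. A bystander.
- driver: Blue-handled screwdriver, 190 mm, lying on the bench; a bystander.
- meter: Orange hand multimeter 150 x 75 x 43 mm, lying; origin under its centre. A bystander.
- coils: Black disc 110 mm diameter with eight copper and steel coils, 26 mm high; origin under its centre. A bystander.
- spool: Solder spool 64 mm diameter, 50 mm high, standing; origin under its centre. A bystander.
- tray: Blue parts tray 120 x 90 x 30 mm; origin under its centre. A bystander.
Things that resemble listed ones, but are neither listed nor needed, are in the scene too. What is shaped like the stand but green is not meant.

How it is judged:
By the outcome, as a careful person would: the job done as asked, in the order asked, and still so for the second after the job is handed in, while the arm keeps its last pose, push and grip.
It also fails if it takes over 45 s, if anything falls off the work surface, if the arm or the gripper's body presses on something with over 40 N, if the wrist force passes 120 N, or if a joint passes its speed limit or range.

## Working session

There is one attempt and no reset: what is moved stays moved. The work goes in short steps, each a Python script; the robot and the scene stay as the last script left them, time stands still between calls to the robot, and variables do not carry over. Pictures are saved under pics/ and viewed, and the job is handed in when it is done.

```bash
ls; mkdir -p pics; python3 - <<'E'
from cell import *
import cv2
for n in ["scene","top","wrist"]:
    f=grab_frame(n); cv2.imwrite(f"pics/{n}0.png",f["img"][:,:,::-1])
    print(n,f["fx"],f["fy"],f["cx"],f["cy"]); print(f.get("cam_to_world",f.get("T_tool_cam")))
    if n!="wrist":
        for o in ["probe","stand","holder","port"]:
            print(o,[(round(d["score"],2),[round(float(c)) for c in d["centre"]]) for d in tip_of(n,o)],[(round(d["score"],2),[round(float(c)) for c in d["centre"]]) for d in spot_in(n,o)])
print(get_state())
E
```

```text
pics
scene 364.4560173985664 364.4560173985664 256.9662944399363 190.1807557504653
[[-0.87590292  0.32616218 -0.35554508  0.93239428]
 [ 0.48240634  0.60551728 -0.63295572  0.56728358]
 [ 0.00884247 -0.72592497 -0.68771706  0.76999213]
 [ 0.          0.          0.          1.        ]]
probe [(0.79, [246, 190]), (0.15, [201, 250])] [(0.6, [247, 168])]
stand [(0.66, [245, 126]), (0.53, [355, 245])] [(0.83, [244, 124]), (0.8, [241, 182]), (0.27, [311, 363])]
holder [(0.58, [334, 272])] [(0.82, [337, 267])]
port [(0.73, [355, 242])] [(0.92, [344, 254])]
top 463.36782249460583 463.36782249460583 258.15375325534603 194.52582712277004
[[ 0.01392046 -0.98089092  0.19405983  0.30756958]
 [-0.99979655 -0.01648765 -0.0116199  -0.02595427]
 [ 0.01459744 -0.1938586  -0.98092087  1.52781984]
 [ 0.          0.          0.          1.        ]]
probe [(0.7, [294, 212])] [(0.67, [294, 209]), (0.46, [248, 148]), (0.21, [134, 170])]
stand [(0.83, [305, 214]), (0.58, [386, 250]), (0.47, [270, 176])] [(0.95, [306, 214]), (0.75, [387, 253])]
holder [(0.69, [294, 212]), (0.58, [180, 224])] [(0.59, [178, 
[... 386 characters left out ...]
0  0.00000000e+00  1.00000000e+00]]
{'clock': 0.95, 'q': array([ 1.09578395e+00,  3.26228535e-01, -1.92592043e-01,  1.05198000e+00,
        1.11418084e-05,  1.43662163e+00]), 'joint_velocities': array([-0.00191515,  0.0001058 ,  0.00037678, -0.00070967, -0.0002699 ,
       -0.00033359]), 'tau': array([-5.22292703e-04, -4.43328023e+01,  2.62761641e+01,  9.52521768e-04,
       -3.56041937e-04,  2.48092810e-06]), 'position': array([0.18383801, 0.51839604, 0.23126831]), 'eef_rot': array([-2.56600047e+00, -1.81251104e+00,  1.40107236e-05]), 'contact_force': array([0.6810127 , 0.00677058, 0.2738418 ]), 'wrist_torque': array([ 0.00432451, -0.00391955, -0.04863934]), 'finger_gap': 0.999407799699203}
```

View pics/scene0.png

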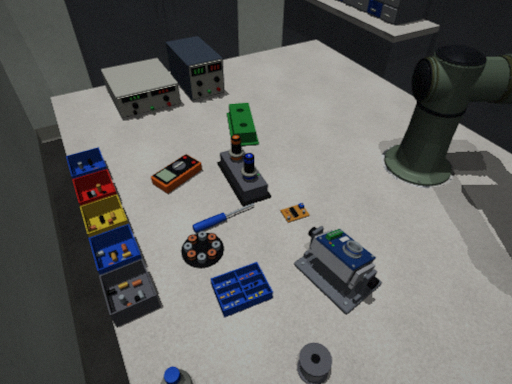

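View pics/top0.png

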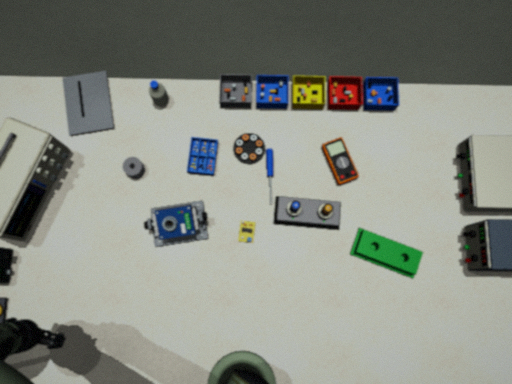

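The scene picture shows the blue probe at about (249,165), nearer the camera in the grey stand. The orange one is at (236,148), and the port collar is on the lid at about (352,246). The top view has the blue probe at (293,208) and the port at about (170,223). Next I triangulate roughly, then look with the wrist camera.

```bash
cat > h.py <<'E'
from cell import *
import numpy as np, cv2
from scipy.spatial.transform import Rotation as R
from scipy.optimize import least_squares
def cam(f,state=None):
    K=np.array([[f["fx"],0,f["cx"]],[0,f["fy"],f["cy"]],[0,0,1]])
    if "cam_to_world" in f: T=np.array(f["cam_to_world"])
    else:
        A=np.eye(4);A[:3,:3]=R.from_rotvec(state["eef_rot"]).as_matrix();A[:3,3]=state["position"];T=A@np.array(f["T_tool_cam"])
    return K,T
def proj(c,P):
    K,T=c; p=(np.atleast_2d(P)-T[:3,3])@T[:3,:3]; p=p@K.T; return p[:,:2]/p[:,2:]
def ray(c,uv):
    K,T=c; d=np.linalg.solve(K,[uv[0],uv[1],1]); d=T[:3,:3]@d; return T[:3,3],d/np.linalg.norm(d)
def onz(c,uv,z):
    o,d=ray(c,uv); return o+d*(z-o[2])/d[2]
def tri(cs,uvs):
    A=[];b=[]
    for c,uv in zip(cs,uvs):
        o,d=ray(c,uv);M=np.eye(3)-np.outer(d,d);A.append(M);b.append(M@o)
    return np.linalg.lstsq(np.vstack(A),np.hstack(b),rcond=None)[0]
def shot(n,name=None):
    s=get_state(); f=grab_frame(n)
    if name: cv2.imwrite(f"pics/{name}.png",f["img"][:,:,::-1])
    return f,cam(f,s)
E
python3 - <<'E'
from h import *
fs,cs=shot("scene");ft,ct=shot("top")
print("port",tri([cs,ct],[(353,246),(169,223)]))
print("probe top",tri([cs,ct],[(250,155),(294,205)]))
print("blue",onz(ct,(294,206),.13),"orange",onz(ct,(325,210),.13))
for n,c,f in (("s",cs,fs),("t",ct,ft)):
    o=f["img"]
    u,v=(350,255) if n=="s" else (178,223)
    cv2.imwrite(f"pics/hold_{n}.png",cv2.resize(o[v-50:v+50,u-65:u+65,::-1],None,fx=6,fy=6,interpolation=cv2.INTER_CUBIC))
E
```

```text
port [0.49315789 0.22877234 0.11751419]
probe top [ 0.55218821 -0.15228625  0.13553502]
blue [ 0.55012062 -0.15283616  0.13      ] orange [ 0.53925754 -0.24784153  0.13      ]
```

```bash
python3 - <<'E'
from h import *
# tool down; yaw: tool y = world -? try views
def down(yaw): return (R.from_euler('z',yaw)*R.from_euler('x',np.pi)).as_rotvec()
import itertools
p=np.array([0.44,0.229,0.30])
for yaw in (0,np.pi/2,-np.pi/2,np.pi): print(yaw,ik(p,down(yaw)))
print(get_state()["q"])
q=None
# camera offset: tool y = -R(y). choose yaw=pi/2: 
movep(p,down(np.pi/2) if ik(p,down(np.pi/2)) is not None else down(-np.pi/2))
f,c=shot("wrist","w1")
print(c[1]);print(get_state()["clock"],get_state()["q"])
print(proj(c,[.493,.229,.1175]))
print([(d["score"],d["centre"]) for d in tip_of("wrist","port")])
E
```

```text
0 [ 0.33094753  0.1870936  -0.20140035  1.18230238  0.          1.90174386]
1.5707963267948966 [ 0.33094753  0.1870936  -0.20140035  1.18230238  0.          0.33094753]
-1.5707963267948966 [ 0.33094753  0.1870936  -0.20140035  1.18230238  0.         -2.81064512]
3.141592653589793 [ 0.33094753  0.1870936  -0.20140035  1.18230238  0.         -1.23984879]
[ 1.09580139e+00  3.26177356e-01 -1.92575192e-01  1.05202462e+00
  3.05906555e-05  1.43661234e+00]
[[ 1.36468486e-04  9.56829202e-01  2.90650754e-01  3.66508814e-01]
 [ 9.99999990e-01 -1.20265445e-04 -7.36106625e-05  2.29304029e-01]
 [-3.54775892e-05  2.90650761e-01 -9.56829208e-01  4.43326101e-01]
 [ 0.00000000e+00  0.00000000e+00  0.00000000e+00  1.00000000e+00]]
2.5583 [ 3.32453410e-01  1.87311567e-01 -2.01632463e-01  1.18222247e+00
  2.53240682e-04  3.31249334e-01]
[[252.50445999 210.21204472]]
[(0.9, [250.4, 208.4]), (0.36, [5.6, 216.4])]
```

View pics/w1.png

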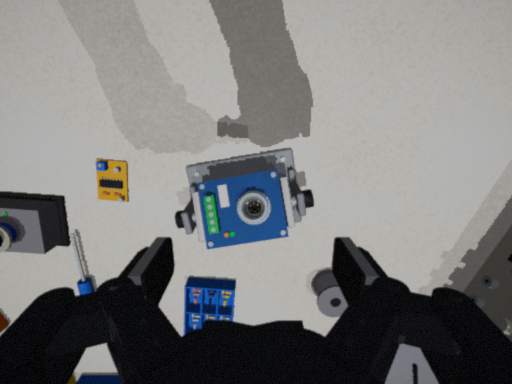

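View pics/hold_s.png

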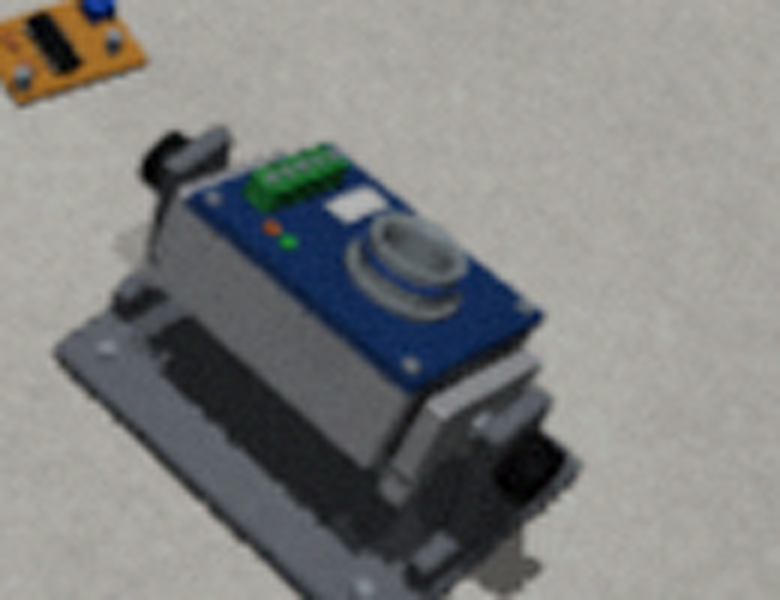

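The wrist view shows the holder with knobs at (183,219) and (304,199), the collar at (254,208), and the lid leaning up the image towards the robot. The gripper covers nothing important. Next I take several closer views to fit the port axis.

```bash
cat >> h.py <<'E'
_f=None
def lookpose(cpos,target,xdir,T_tc):
    z=np.array(target)-cpos; z/=np.linalg.norm(z); x=np.array(xdir,float); x-=z*(x@z); x/=np.linalg.norm(x)
    C=np.eye(4);C[:3,:3]=np.c_[x,np.cross(z,x),z];C[:3,3]=cpos
    A=C@np.linalg.inv(T_tc); return A[:3,3],R.from_matrix(A[:3,:3]).as_rotvec()
E
python3 - <<'E'
from h import *
import pickle
f=grab_frame("wrist");T=np.array(f["T_tool_cam"])
P=np.array([.493,.229,.1175]); out=[]
for i,d in enumerate([(-.38,0,.92),(-.45,.45,.8),(-.45,-.45,.8)]):
    d=np.array(d)/np.linalg.norm(d)
    pos,rot=lookpose(P+.26*d,P,[0.15,1,0],T)
    try: movep(pos,rot)
    except MotionError as e: print(i,e); continue
    sleep(.15)
    f,c=shot("wrist",f"v{i}"); out.append((f,c))
    print(i,pos,[(round(d["score"],2),d["centre"]) for d in tip_of("wrist","port")][:2],get_state()["clock"])
pickle.dump(out,open("views.pkl","wb"))
s=[cv2.resize(o[0]["img"],(400,300))[:,:,::-1] for o in out]
E
```

```text
0 [0.480193   0.22535882 0.22199047] [(0.85, [251.0, 183.1])] 3.35
1 [0.47198187 0.27034938 0.21207274] [(0.62, [251.7, 185.8])] 4.1667
2 [0.47360387 0.18075903 0.2091086 ] [(0.8, [253.4, 187.8])] 5.3917
```

View pics/v0.png

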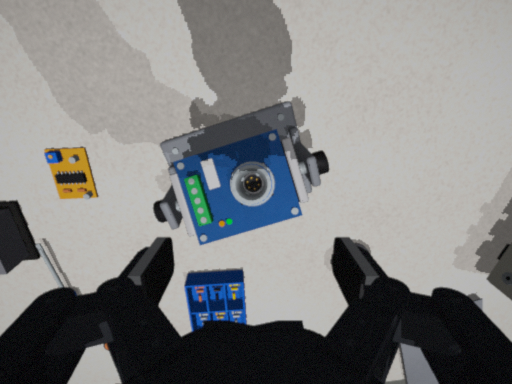

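View pics/v1.png

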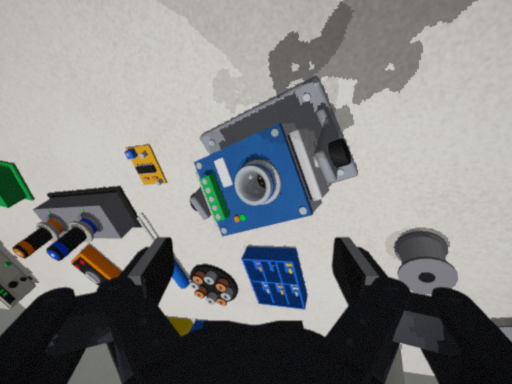

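View pics/v2.png

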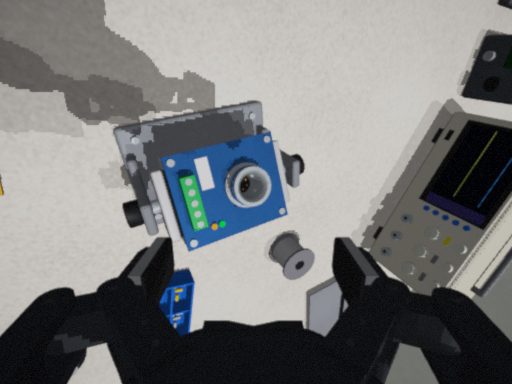

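```bash
python3 - <<'E'
from h import *
import pickle
V=pickle.load(open("views.pkl","rb")); Q=[]
for i,(f,c) in enumerate(V):
    im=f["img"]; hsv=cv2.cvtColor(im,cv2.COLOR_RGB2HSV)
    m=cv2.inRange(hsv,(98,120,40),(125,255,255))
    m=cv2.morphologyEx(m,cv2.MORPH_CLOSE,np.ones((3,3)))
    n,l,st,_=cv2.connectedComponentsWithStats(m)
    k=l[170:200,225:290]; k=np.bincount(k[k>0]).argmax()
    cn=cv2.findContours((l==k).astype(np.uint8),0,2)[0][0]; h=cv2.convexHull(cn)
    a=cv2.approxPolyN(h,4,ensure_convex=True).reshape(-1,2).astype(float)
    a=a[np.argsort(np.arctan2(*(a-a.mean(0)).T[::-1]))]
    Q.append(a); print(i,a.tolist(),st[k])
    big=cv2.resize(im[80:260,90:360,::-1],None,fx=2.8,fy=2.8,interpolation=cv2.INTER_CUBIC)
    cv2.polylines(big,[np.int32((a-[90,80]+.5)*2.8)],True,(0,255,255),1); cv2.imwrite(f"pics/lid{i}.png",big)
C=[c for _,c in V]
X=np.array([tri(C,[q[j] for q in Q]) for j in range(4)]); print(X)
for c,q in zip(C,Q): print(np.round(proj(c,X)-q,1).tolist())
print([np.linalg.norm(X[j]-X[(j+1)%4]) for j in range(4)])
_,_,vt=np.linalg.svd(X-X.mean(0)); n=vt[2]*np.sign(vt[2][2]); print("n",n,"tilt",np.degrees(np.arccos(n[2])),"yaw of lean",np.degrees(np.arctan2(-n[1],-n[0])))
e=(X[1]-X[0]+X[2]-X[3]); print("edge yaw",np.degrees(np.arctan2(e[1],e[0])),e)
pc=tri(C,[(251,183.1),(251.7,185.8),(253.4,187.8)]);print("port",pc,"height over lid",(pc-X.mean(0))@n)
for c in C: print(proj(c,pc))
E
```

```text
0 [[172.0, 161.0], [277.0, 128.0], [302.0, 214.0], [200.0, 244.0]] [ 173  130  129  114 6318]
1 [[193.0, 161.0], [280.0, 122.0], [313.0, 214.0], [222.0, 235.0]] [ 195  123  117  113 5255]
2 [[160.0, 157.0], [270.0, 131.0], [287.0, 213.0], [187.0, 252.0]] [ 161  132  126  119 6434]
[[0.46444458 0.15200206 0.08569059]
 [0.44591285 0.26277115 0.08434917]
 [0.53017295 0.27716248 0.11532988]
 [0.54958696 0.16658274 0.1154653 ]]
[[0.3, 0.1], [-0.1, 0.2], [0.5, -0.1], [-0.8, 0.6]]
[[-0.1, 0.2], [0.1, 0.1], [-0.3, -0.3], [0.3, 0.5]]
[[-0.2, -0.3], [0.1, -0.2], [-0.2, 0.3], [0.4, -1.4]]
[np.float64(0.11231658198275948), np.float64(0.09092128229442238), np.float64(0.11227110679244443), np.float64(0.0913693286610842)]
n [-0.32952836 -0.05019914  0.94281022] tilt 19.471018670868077 yaw of lean 8.66163684924357
edge yaw 99.72763547013207 [-0.03794574  0.22134883 -0.00147684]
port [0.48853273 0.22937618 0.11971255] height over lid 0.020612768877226063
[[251.23297898 184.32146218]]
[[251.49185602 185.94628336]]
[[253.35869935 186.43856465]]
```

View pics/lid0.png

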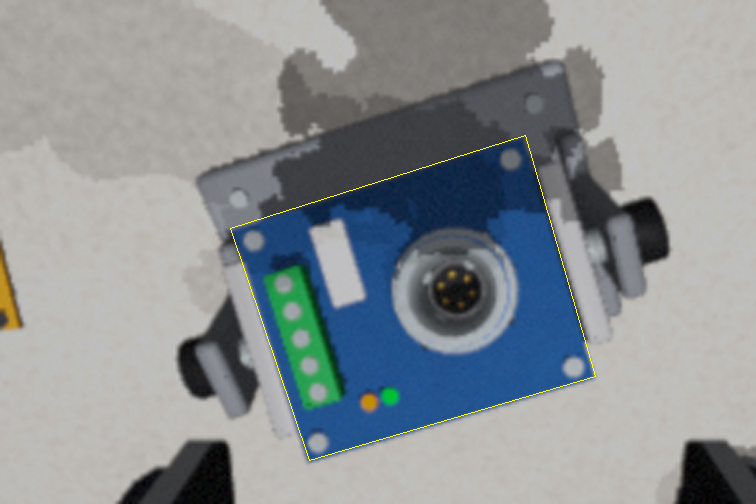

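View pics/lid1.png

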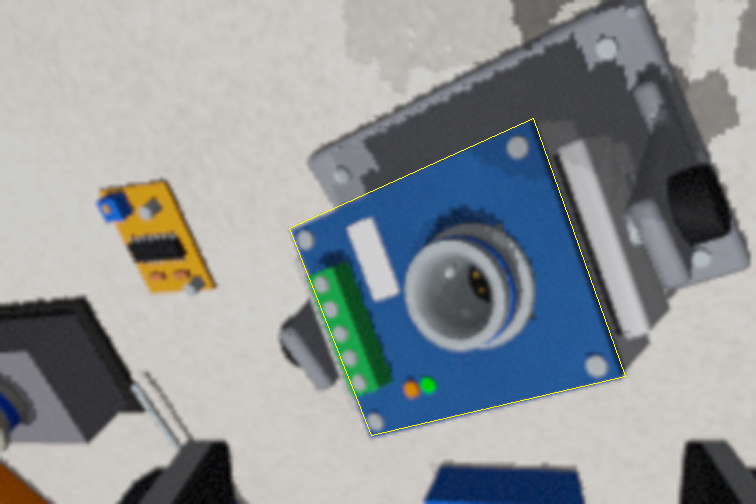

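View pics/lid2.png

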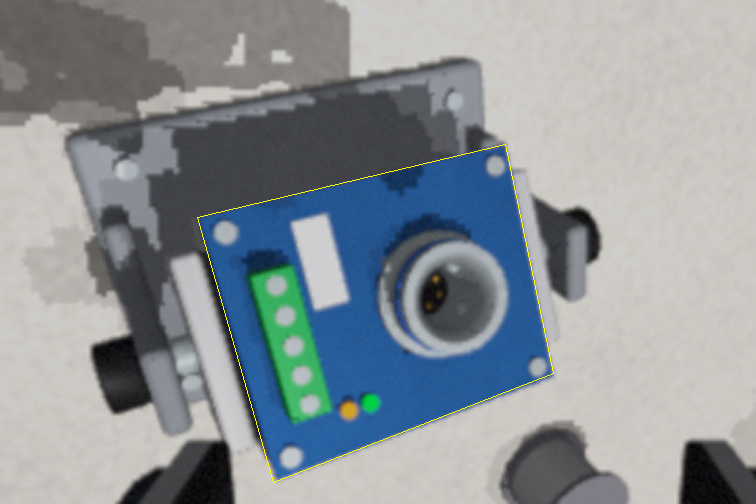

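```bash
python3 - <<'E'
from h import *
import pickle
V=pickle.load(open("views.pkl","rb")); C=[c for _,c in V]
P=tri(C,[(252.3,183.8),(252.9,185.),(252.3,186.3)]); print(P)
th=np.radians(19.45);y=np.radians(9.5)
n=np.array([-np.sin(th)*np.cos(y),-np.sin(th)*np.sin(y),np.cos(th)])
print((P-[.4975,.2146,.1002])@n)
ey=np.array([-np.sin(y),np.cos(y),0]); ex=np.cross(ey,n)
t=np.linspace(0,2*np.pi,60)
rows=[]
for f,c in V:
    d=c[1][:3,3]-P; print("camdir",d/np.linalg.norm(d), np.degrees(np.arccos(d@n/np.linalg.norm(d))))
    u=proj(c,P)[0]; o=(u-35).astype(int); s=5.5
    big=cv2.resize(f["img"][o[1]:o[1]+70,o[0]:o[0]+70,::-1],None,fx=s,fy=s,interpolation=cv2.INTER_CUBIC)
    raw=big.copy()
    for r,h,col in ((.019,0,(0,255,255)),(.0155,0,(0,255,0)),(.0118,-.0363,(255,0,255)),(.019,-.018,(0,0,255))):
        pts=P+h*n+r*(np.cos(t)[:,None]*ex+np.sin(t)[:,None]*ey)
        cv2.polylines(big,[np.int32((proj(c,pts)-o+.5)*s)],True,col,1)
    rows.append(np.vstack([big,raw]))
cv2.imwrite("pics/circ.png",cv2.resize(np.hstack(rows),(800,533)))
E
```

```text
[0.4893354  0.22995474 0.11707631]
0.017750751954092942
camdir [-3.64262747e-01 -6.12092249e-04  9.31296020e-01] 3.789928406595312
camdir [-0.42637094  0.43662215  0.79219247] 30.343114923165164
camdir [-0.42717374 -0.4418414   0.78885916] 24.71277015602422
```

View pics/circ.png

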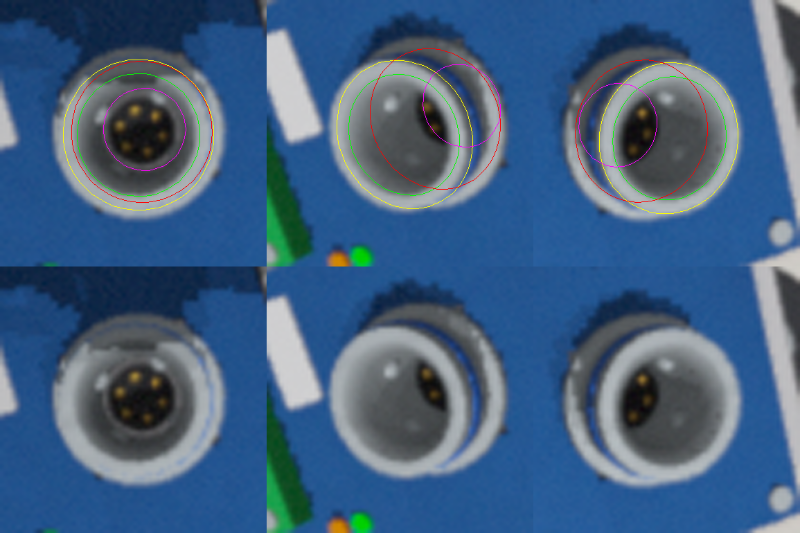

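The fitted rims overlay well. The collar comes out 17.8 mm above the lid (expected 18), the tilt is about 19.5° and the yaw about 9.5°. Now I look at the probe.

```bash
python3 - <<'E'
from h import *
import pickle
f=grab_frame("wrist");T=np.array(f["T_tool_cam"])
P=np.array([.551,-.153,.132]); out=[]
movep([0.45,0.15,0.32],R.from_rotvec([0,0,0]).as_rotvec() if 0 else (R.from_euler('z',np.pi/2)*R.from_euler('x',np.pi)).as_rotvec())
for i,d in enumerate([(0,0,.26),(-.14,.12,.22)]):
    pos,rot=lookpose(P+np.array(d),P,[0.1,1,0],T)
    try: movep(pos,rot)
    except MotionError as e: print(i,e); continue
    sleep(.15)
    f,c=shot("wrist",f"p{i}"); out.append((f,c))
    print(i,pos,[(round(d["score"],2),d["centre"]) for d in spot_in("wrist","probe")],[(round(d["score"],2),d["centre"]) for d in tip_of("wrist","probe")],get_state()["clock"])
    u=(256,190);o=(196,130)
    big=cv2.resize(f["img"][130:250,176:336,::-1],None,fx=5,fy=5,interpolation=cv2.INTER_CUBIC); cv2.imwrite(f"pics/pz{i}.png",big)
pickle.dump(out,open("pviews.pkl","wb"))
E
```

```text
0 [ 0.57901561 -0.15583992  0.23369748] [(0.77, [250.3, 192.8]), (0.17, [213.2, 193.8])] [(0.6, [248.2, 191.5])] 7.625
1 [ 0.51128416 -0.10152023  0.24664017] [(0.8, [260.7, 171.9]), (0.47, [189.8, 175.4])] [(0.59, [279.6, 141.3])] 8.7833
```

View pics/pz0.png

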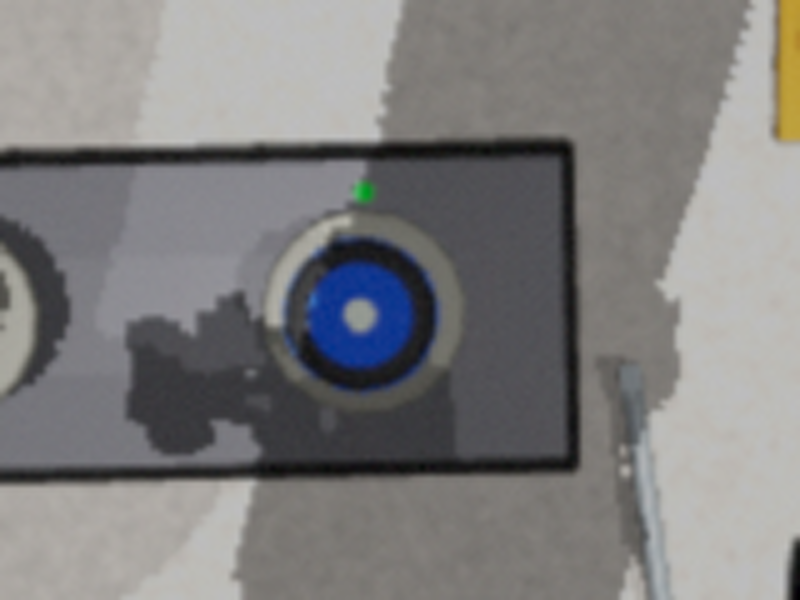

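View pics/p1.png

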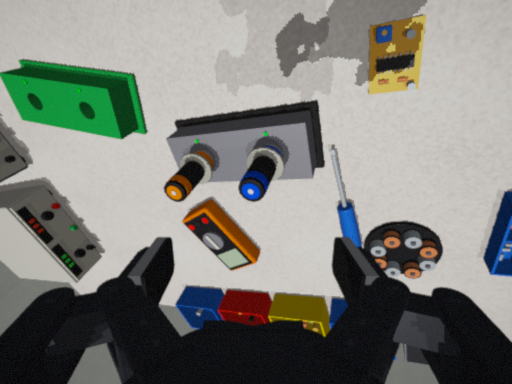

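View pics/pz1.png

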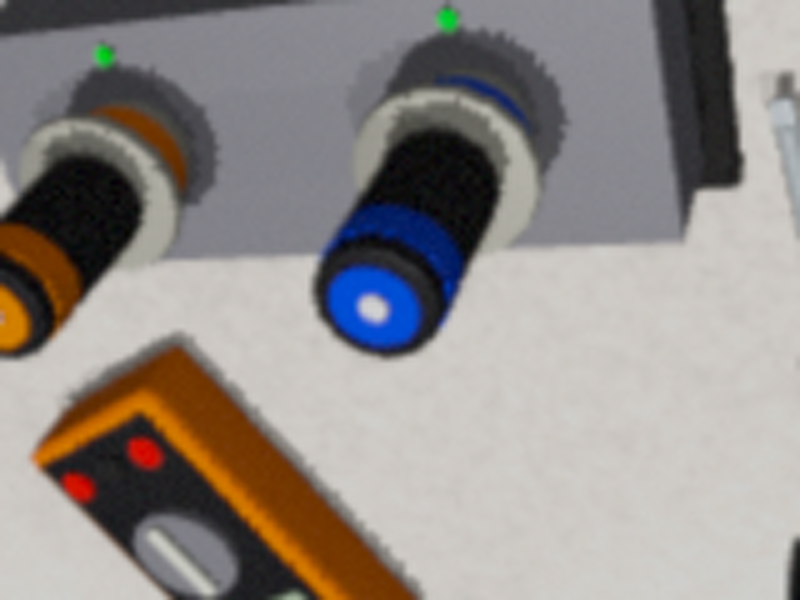

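```bash
python3 - <<'E'
from h import *
import pickle
C=[c for _,c in pickle.load(open("pviews.pkl","rb"))]
X=tri(C,[(247.6,192.8),(250.4,191.0)]);print(X,onz(C[0],(247.6,192.8),.132),onz(C[1],(250.4,191),.132),"guard",onz(C[0],(248.6,191.6),.078))
# stand yaw: far edge from p0 (0,158)-(572,145) in pz0
a=onz(C[0],(176,130+158/5),.01);b=onz(C[0],(176+114,130+146/5),.01);print("stand yaw",np.degrees(np.arctan2(*(b-a)[:2][::-1]))-90)
# feasibility of insertion
th=np.radians(19.45);y=np.radians(9.5)
n=np.array([-np.sin(th)*np.cos(y),-np.sin(th)*np.sin(y),np.cos(th)]);Pp=np.array([.489,.2297,.118])
tcp_over_tip=.072
for w in range(0,360,30):
    z=-n;x0=np.array([np.cos(y+np.radians(w)),np.sin(y+np.radians(w)),0]);x0-=z*(x0@z);x0/=np.linalg.norm(x0)
    rv=R.from_matrix(np.c_[x0,np.cross(z,x0),z]).as_rotvec()
    q1=ik(Pp+n*(.072+.06),rv);q2=ik(Pp+n*(.072-.0363),rv);print(w,None if q1 is None else q1.round(2),None if q2 is None else q2.round(2))
E
```

```text
[ 0.55354833 -0.15691701  0.13280992] [ 0.55360796 -0.15687399  0.132     ] [ 0.55401743 -0.15743038  0.132     ] guard [ 0.55292418 -0.15665879  0.078     ]
stand yaw -4.377798513252429
0 [ 0.35 -0.01 -0.64  0.61 -0.06  1.75] [ 0.34  0.15 -0.72  0.36 -0.06  1.73]
30 [ 0.35 -0.01 -0.64  0.61 -0.06  1.2 ] [ 0.34  0.15 -0.72  0.36 -0.06  1.18]
60 [ 0.35 -0.01 -0.64  0.61 -0.06  0.67] [ 0.34  0.15 -0.72  0.36 -0.06  0.66]
90 [ 0.35 -0.01 -0.64  0.61 -0.06  0.18] [ 0.34  0.15 -0.72  0.36 -0.06  0.16]
120 [ 0.35 -0.01 -0.64  0.61 -0.06 -0.32] [ 0.34  0.15 -0.72  0.36 -0.06 -0.34]
150 [ 0.35 -0.01 -0.64  0.61 -0.06 -0.84] [ 0.34  0.15 -0.72  0.36 -0.06 -0.86]
180 [ 0.35 -0.01 -0.64  0.61 -0.06 -1.39] [ 0.34  0.15 -0.72  0.36 -0.06 -1.41]
210 [ 0.35 -0.01 -0.64  0.61 -0.06 -1.94] [ 0.34  0.15 -0.72  0.36 -0.06 -1.96]
240 [ 0.35 -0.01 -0.64  0.61 -0.06 -2.47] [ 0.34  0.15 -0.72  0.36 -0.06 -2.48]
270 [ 0.35 -0.01 -0.64  0.61 -0.06 -2.97] [ 0.34  0.15 -0.72  0.36 -0.06 -2.98]
300 [ 0.35 -0.01 -0.64  0.61 -0.06  2.82] [ 0.34  0.15 -0.72  0.36 -0.06  2.81]
330 [ 0.35 -0.01 -0.64  0.61 -0.06  2.3 ] [ 0.34  0.15 -0.72  0.36 -0.06  2.28]
```

```bash
python3 - <<'E'
from h import *
rv=(R.from_euler('z',np.radians(-4.4))*R.from_euler('x',np.pi)).as_rotvec()
G=np.array([.5535,-.1569])
movep([*G,.24],rv)
print(get_state()["q"])
move_l([*G,.0815],.12,until_force=8) and print("CONTACT")
s=get_state();print(s["position"],s["contact_force"])
grab(70);sleep(.2)
s=get_state();print(s["position"],s["contact_force"],s["wrist_torque"],s["finger_gap"],s["clock"])
shot("wrist","g1");shot("scene","g1s")
E
```

```text
[-4.04324273e-01  3.68057442e-01 -1.09835555e-01  1.09340330e+00
 -1.18801212e-04  1.24221888e+00]
[ 0.55407253 -0.15715096  0.08224491] [ 0.36756607  0.63485355 -0.11637319]
[ 0.55351167 -0.15697581  0.08178009] [-1.29783754  0.53500847  5.40959091] [0.07270754 0.38066734 0.00552475] 0.33177728111063554 12.0917
```

View pics/g1.png

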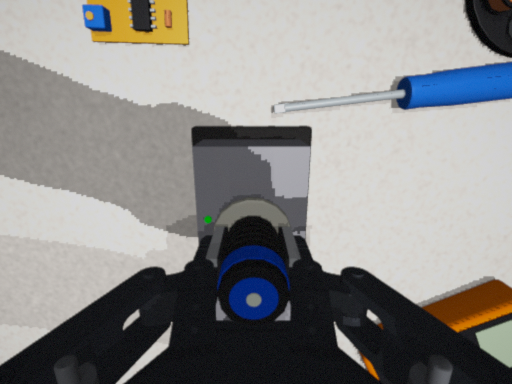

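View pics/g1s.png

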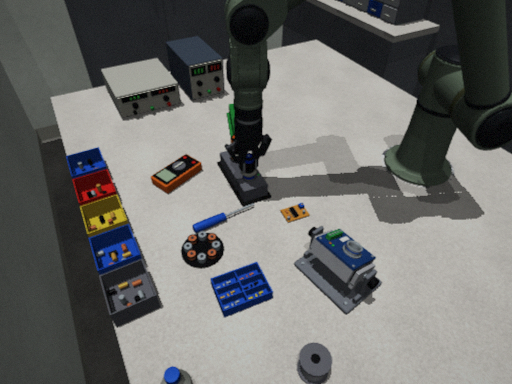

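```bash
cat >> h.py <<'E'
th=np.radians(19.45);yy=np.radians(9.5)
n=np.array([-np.sin(th)*np.cos(yy),-np.sin(th)*np.sin(yy),np.cos(th)]);PORT=np.array([.489,.2297,.118])
_z=-n;_x=np.array([np.cos(yy),np.sin(yy),0]);_x-=_z*(_x@_z);_x/=np.linalg.norm(_x)
RV=R.from_matrix(np.c_[_x,np.cross(_z,_x),_z]).as_rotvec()
L=.0738
def at(d,P=None): return (PORT if P is None else P)+n*(L-d)   # tip depth d
E
python3 - <<'E'
from h import *
s=get_state();p=s["position"]
grab(100)
move_l([.5535,-.1569,.26],.12)
s=get_state();print(s["position"],s["contact_force"],s["wrist_torque"],s["finger_gap"])
f,c=shot("wrist","g2")
movep(at(-.05),RV)
sleep(.2)
s=get_state();print(s["position"]-at(-.05),s["eef_rot"]-RV,s["contact_force"],s["clock"])
f,c=shot("wrist","g3");shot("scene","g3s")
E
python3 -c "
import cv2,numpy as np
a=cv2.imread('pics/g3.png');b=cv2.imread('pics/g3s.png')
cv2.imwrite('pics/g3z.png',cv2.resize(b[150:320,240:410],None,fx=3.5,fy=3.5,interpolation=2))"
```

```text
[ 0.55309414 -0.15672571  0.25918756] [-0.58182784  0.40771634 -1.64134414] [-0.00238967 -0.01206845  0.03517729] 0.3273787135708814
[ 7.98949925e-04 -6.44279305e-04  2.68418477e-05] [-6.35480554e-04  2.48442516e-03 -6.08066895e-05] [ 0.00800949  0.45063557 -2.66444832] 15.7667
```

View pics/g3.png

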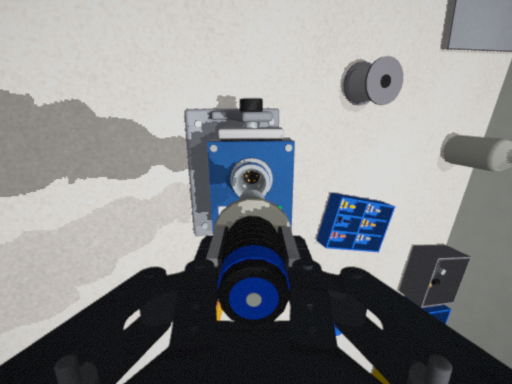

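View pics/g3z.png

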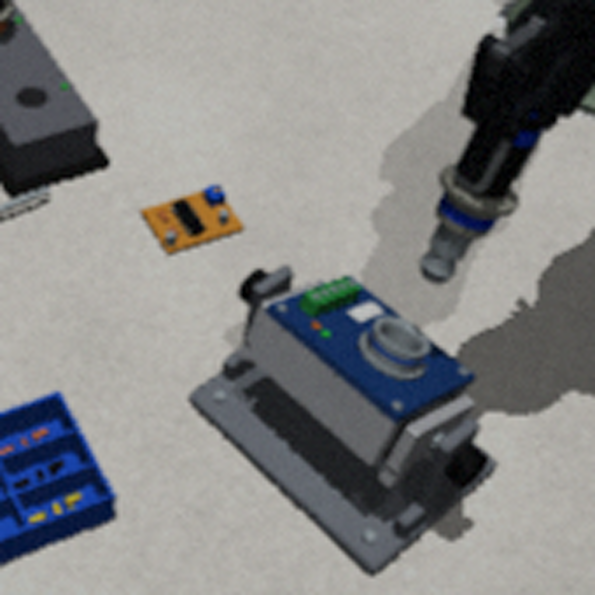

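```bash
python3 - <<'E'
from h import *
fs,cs=shot("scene");fw,cw=shot("wrist")
s=get_state();A=R.from_rotvec(s["eef_rot"]).as_matrix()
tip=s["position"]+A[:,2]*L; back=s["position"]-A[:,2]*.0502
b=cv2.imread("pics/g3.png")
print("dot pred",proj(cw,back),"tip wrist",proj(cw,tip),"port wrist",proj(cw,PORT))
print("scene tip",(proj(cs,tip)-[240,150]+.5)*3.5,"port",(proj(cs,PORT)-[240,150]+.5)*3.5,"guard c",(proj(cs,tip-A[:,2]*.07)-[240,150]+.5)*3.5)
cv2.imwrite("pics/g3w.png",cv2.resize(fw["img"][140:260,190:320,::-1],None,fx=5,fy=5,interpolation=2))
E
```

```text
dot pred [[249.66682471 296.79308888]] tip wrist [[251.3141632  198.41981847]] port wrist [[251.43403152 182.29757595]]
scene tip [[434.73267082 275.5103685 ]] port [[403.10204576 335.76062447]] guard c [[483.49024525 184.73900237]]
```

View pics/g3w.png

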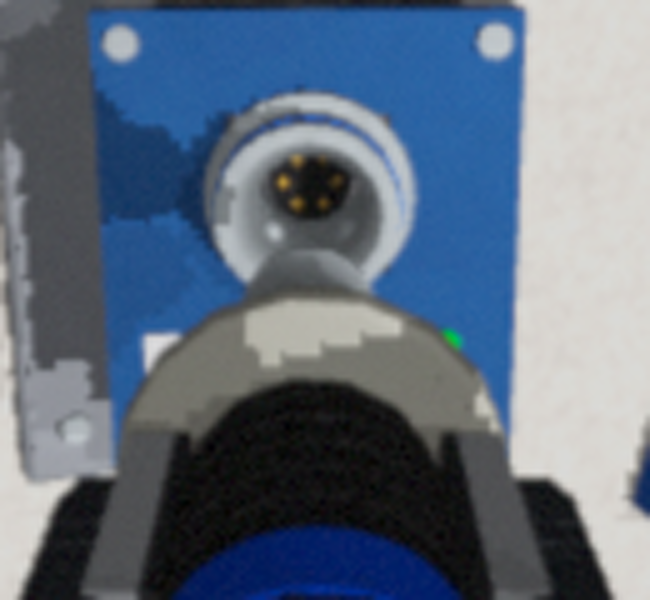

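```bash
python3 - <<'E'
from h import *
S=[]
for _ in range(12): S.append(get_state()); sleep(.01)
p=np.array([s["position"] for s in S]);r=np.array([s["eef_rot"] for s in S])
print(p.std(0),r.std(0),S[-1]["clock"]); p=p.mean(0);r=r.mean(0)
print("err",p-at(-.05),r-RV)
f=grab_frame("wrist");K,_=cam(f,S[0]);c=(K,np.array(f["T_tool_cam"]))
for nm,z in (("dot",-.0502),("guard top",L-.07),("tip",L)): print(nm,proj(c,[0,0,z]))
st=dict(position=p,eef_rot=r); cw=cam(f,st)
print("port pred",proj(cw,PORT))
im=f["img"];g=cv2.cvtColor(im,cv2.COLOR_RGB2GRAY)
cv2.imwrite("pics/z1.png",cv2.resize(im[155:215,220:285,::-1],None,fx=9,fy=9,interpolation=2))
cv2.imwrite("pics/z2.png",cv2.resize(im[190:330,190:320,::-1],None,fx=4,fy=4,interpolation=2))
E
```

```text
[4.28600591e-05 4.37134958e-05 1.66296518e-05] [5.00329678e-05 1.56147046e-04 5.82818225e-05] 16.0583
err [ 1.85439747e-04 -2.36315190e-04 -6.44527043e-05] [-0.00025202  0.00083328  0.00020495]
dot [[249.82287376 296.99403104]]
guard top [[250.78325391 236.41827936]]
tip [[251.38337926 198.56551455]]
port pred [[251.54065962 182.49200714]]
```

View pics/z1.png

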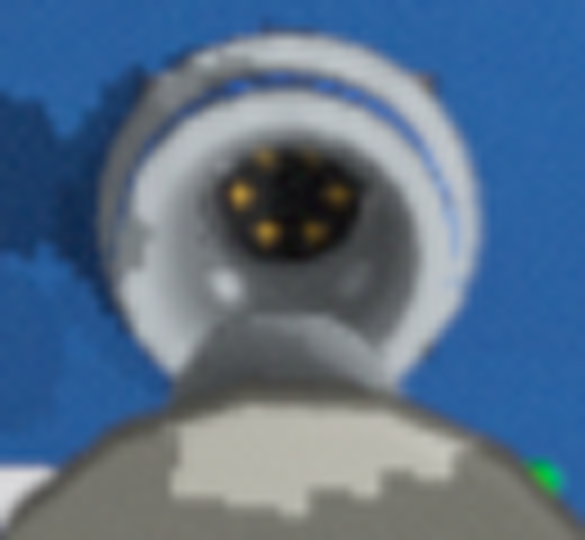

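View pics/z2.png

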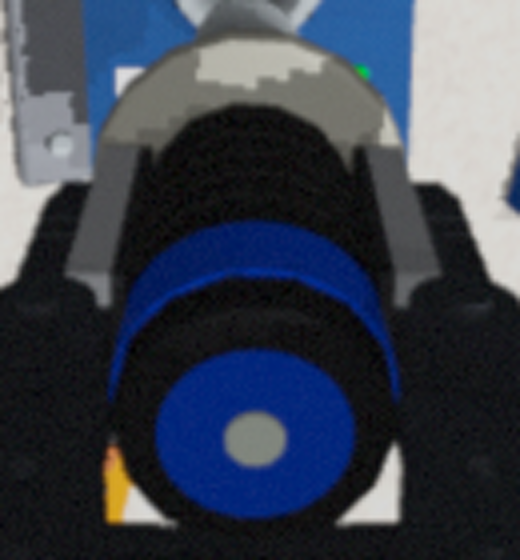

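```bash
python3 - <<'E'
from h import *
import pickle
for _ in range(2):
    f=grab_frame("wrist"); T=f["T_tool_cam"]; print(f["fx"],f["cx"],f["cy"],T[:3,3],R.from_matrix(T[:3,:3]).as_rotvec())
f,c=pickle.load(open("views.pkl","rb"))[0]
T=f["T_tool_cam"]; print(f["fx"],f["cx"],f["cy"],T[:3,3],R.from_matrix(T[:3,:3]).as_rotvec())
E
```

```text
271.2983801796266 252.7186869992083 189.71712501473573 [ 0.00126847 -0.07395562 -0.14304577] [-0.2960808  -0.00051365  0.00063607]
271.2983801796266 252.7186869992083 189.71712501473573 [ 0.00126845 -0.07395551 -0.14304574] [-0.29608078 -0.00051366  0.00063607]
271.2983801796266 252.7186869992083 189.71712501473573 [ 3.42100395e-05 -7.31085621e-02 -1.43333651e-01] [-0.29533318 -0.0004947   0.000735  ]
```

```bash
python3 - <<'E'
from h import *
f=grab_frame("wrist");s=get_state();K,_=cam(f,s);c=(K,np.array(f["T_tool_cam"]))
t=np.linspace(0,2*np.pi,73)
def circ(cx,cy,r,z): return np.c_[cx+r*np.cos(t),cy+r*np.sin(t),np.full(73,z)]
im=f["img"][150:330,180:330,::-1];k=4;big=cv2.resize(im,None,fx=k,fy=k,interpolation=2)
raw=big.copy()
def d(pts,cc,col): cv2.polylines(big,[np.int32((proj(cc,pts)-[180,150]+.5)*k)],True,col,1)
for dx,dy,col in ((0,0,(0,0,255)),):
  for r,z in ((.008,L),(.011,L-.007),(.024,L-.07),(.015,L-.124),(.0028,L-.124)): d(circ(dx,dy,r,z),c,col)
cw=cam(f,s); ey=np.array([-np.sin(yy),np.cos(yy),0]); ex=np.cross(ey,n)
for r,h in ((.019,0),(.0155,0)): d(PORT+h*n+r*(np.cos(t)[:,None]*ex+np.sin(t)[:,None]*ey),cw,(0,255,255))
cv2.imwrite("pics/ov.png",big)
tip=circ(0,0,.008,L); print(proj(c,tip)[:,1].min())
E
```

```text
189.49724842986174
```

View pics/ov.png

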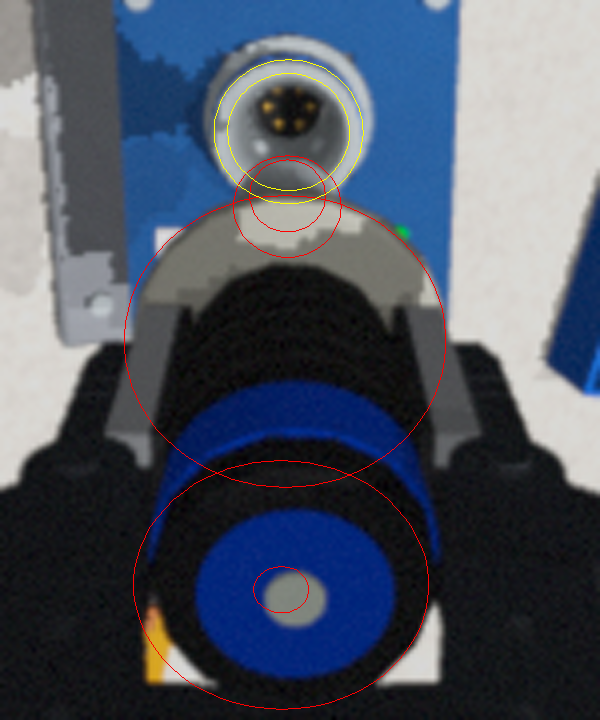

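Overlay check: the predicted nose (around (287,195) in the zoom) and the port rim (around (288,130)) both sit on the picture. The handle is only about 0.8° off the tool axis. I insert slowly now, watching the forces.

```bash
cat >> h.py <<'E'
ey=np.array([-np.sin(yy),np.cos(yy),0]); ex=np.cross(ey,n)
def rep(tag):
    s=get_state();F=s["contact_force"];M=s["wrist_torque"];d=s["position"]-PORT
    print(tag,"F ex,ey,n",np.round([F@ex,F@ey,F@n],1),"M",np.round([M@ex,M@ey,M@n],2),"depth",round((L-d@n)*1e3,2),"lat mm",np.round([d@ex*1e3,d@ey*1e3],2),"gap",round(s["finger_gap"],4),"t",round(s["clock"],2))
    return s
E
python3 - <<'E'
from h import *
rep("start")
move_l(at(-.002),.06);sleep(.1);rep("mouth")
for d in (.004,.008,.012,.016):
    h=move_l(at(d),.03,until_force=12);sleep(.05);rep(d)
    if h: print("hit");break
E
```

```text
start F ex,ey,n [-1.7  0.1 -1.8] M [-0.01  0.43 -0.09] depth -50.0 lat mm [-0.02  0.01] gap 0.3264 t 16.27
mouth F ex,ey,n [-0.3  0.4 -0.7] M [0.03 0.44 0.  ] depth -2.38 lat mm [0.42 0.1 ] gap 0.3277 t 17.32
0.004 F ex,ey,n [-1.2  0.5 -0.9] M [-0.06  0.4   0.02] depth 4.11 lat mm [-0.14 -0.05] gap 0.3265 t 17.72
0.008 F ex,ey,n [ 0.3 -0.4 -1.4] M [-0.02  0.47 -0.02] depth 8.12 lat mm [-0.11 -0.03] gap 0.3288 t 18.05
0.012 F ex,ey,n [ 0.3 -0.5 -1.5] M [-0.03  0.51 -0.05] depth 12.13 lat mm [-0.13 -0.02] gap 0.3337 t 18.38
0.016 F ex,ey,n [-0.6 -1.  -1.9] M [0.03 0.47 0.01] depth 16.13 lat mm [-0.16 -0.02] gap 0.3272 t 18.72
```

Clean entry with no lateral load. I push through the balls.

```bash
python3 - <<'E'
from h import *
for d in (.020,.023,.026,.029,.0305):
    h=move_l(at(d),.03,until_force=20);sleep(.08);rep(d)
    if h: print("hit");break
E
```

```text
0.02 F ex,ey,n [-0.4 -0.8 -1.4] M [-0.09  0.45 -0.03] depth 20.06 lat mm [-0.04 -0.07] gap 0.3295 t 19.08
0.023 F ex,ey,n [-1.4 -0.7  1.1] M [-0.15  0.78  0.05] depth 22.91 lat mm [ 0.05 -0.06] gap 0.3358 t 19.42
0.026 F ex,ey,n [ 1.3  1.1 -8.5] M [-0.05 -0.17  0.06] depth 26.44 lat mm [-0.04 -0.04] gap 0.3257 t 19.75
0.029 F ex,ey,n [-1.   0.1 -4.4] M [-0.13  0.35  0.01] depth 29.01 lat mm [-0.03 -0.02] gap 0.3321 t 20.08
0.0305 F ex,ey,n [-0.7 -0.3  2.7] M [-0.11  0.67  0.04] depth 30.18 lat mm [0.13 0.1 ] gap 0.3279 t 20.42
```

The snap shows clearly: the force reversed to −8.5 N at 26 mm, and the contact spring is felt from about 30 mm. I press the plate down.

```bash
python3 - <<'E'
from h import *
for d in (.032,.034,.0355,.0365,.0375,.0385,.0395):
    h=move_l(at(d),.03);sleep(.1);s=rep(d)
    if s["contact_force"]@n>22: break
E
```

```text
0.032 F ex,ey,n [-1.1 -0.6  4.1] M [-0.06  0.73 -0.01] depth 31.87 lat mm [0.19 0.06] gap 0.3313 t 20.77
0.034 F ex,ey,n [-1.3 -0.5  6.7] M [-0.03  0.69 -0.01] depth 33.92 lat mm [0.2  0.07] gap 0.3299 t 21.12
0.0355 F ex,ey,n [-2.2 -1.2  9. ] M [-0.12  0.71 -0.04] depth 35.31 lat mm [0.24 0.09] gap 0.3302 t 21.47
0.0365 F ex,ey,n [-2.8 -0.6 14. ] M [-0.15  1.17  0.05] depth 35.77 lat mm [0.33 0.14] gap 0.3317 t 21.82
0.0375 F ex,ey,n [-6.4  0.1 24.8] M [-0.27  1.85 -0.02] depth 35.93 lat mm [0.43 0.22] gap 0.3272 t 22.17
```

The plate hit its hard stop, with force rising from 9 to 14 to 25 N while depth stayed at about 35.9 mm. I check that it holds, and take pictures.

```bash
python3 - <<'E'
from h import *
sleep(.8);rep("hold")
fs,_=shot("scene","e_s");ft,_=shot("top","e_t");shot("wrist","e_w")
a=cv2.imread("pics/scene0.png");b=cv2.imread("pics/e_s.png")
z=lambda i:cv2.resize(i[110:330,200:400],None,fx=2,fy=2,interpolation=2)
cv2.imwrite("pics/cmp.png",np.hstack([z(a),z(b)]))
rep("hold2")
E
```

```text
hold F ex,ey,n [-5.1 -0.9 25.8] M [-0.3   1.81  0.01] depth 35.92 lat mm [0.45 0.22] gap 0.3296 t 22.97
hold2 F ex,ey,n [-5.6 -1.1 26.2] M [-0.3   1.83  0.02] depth 35.94 lat mm [0.41 0.2 ] gap 0.328 t 23.12
```

View pics/cmp.png

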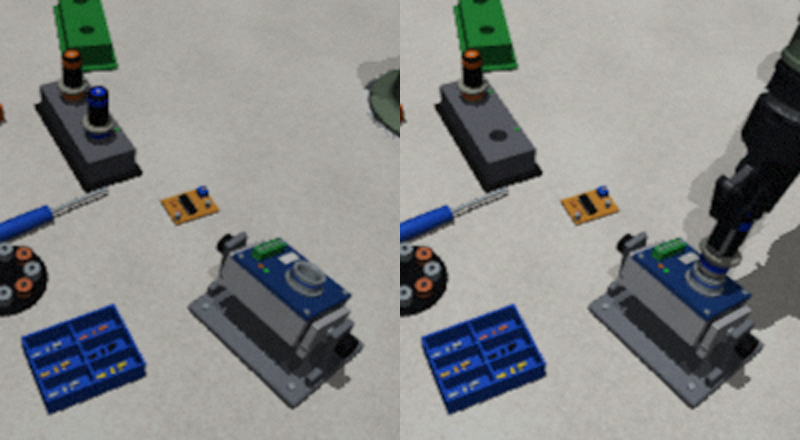

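View pics/e_w.png

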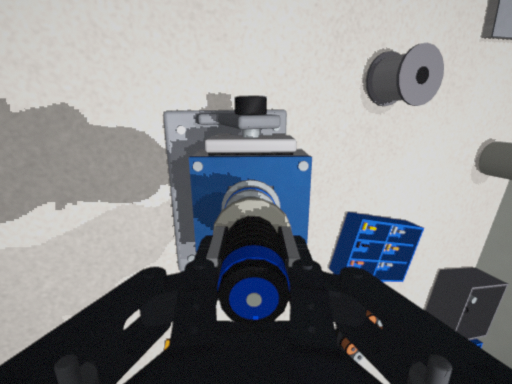

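View pics/e_t.png

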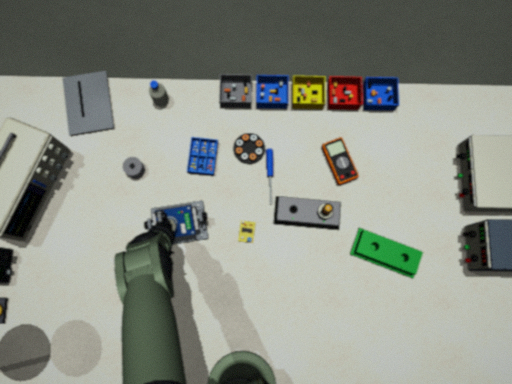

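Before and after views match. The orange probe is at (471,65) in the comparison, the controller has not moved and the bystanders are in place. The blue probe is seated and its dot in the wrist view is still at (254,299), so it did not slip. The hold is steady, so I hand in.

```bash
python3 - <<'E'
from cell import *
sign_off()
E
```

```text
the job is handed in; nothing more can be done
```

The blue probe is snapped into the tilted port with the contact plate pressed down, and I handed the job in at about 23 s still gripping and pushing. `sign_off` gives no verdict, so these are my own last checks:

- **Snap:** the axial force reversed to −8.5 N at about 26 mm depth, as the balls dropped into the groove.
- **Contact plate:** the spring force rose from about 30 mm. The probe then met a hard stop at about 35.9 mm measured, against 36.3 mm nominal. That 0.4 mm gap is within my camera error.
- **Hold:** the push was steady at about 26 N over a 1 s check, with about 5 N sideways and no slip in the grip.
- **Surroundings:** before and after pictures show the controller not visibly swung, the orange probe still in the stand, and the other things on the bench where they were.

One reading was not perfect: the probe sits about 0.8° off the tool axis in the grip. It still went in with almost no sideways load.

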